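# Fit the clean brake disc onto the studded hub

## Task

Pick up the clean bright brake disc with four holes, hat side up, and put it on the hub stand: over the centre pilot, turned until all four holes line up with the studs, then lowered by hand until it is fully home, flush on the hub face, and let go. Feel for the studs gently: never force, wrench or drop the disc against them. Leave the rusty disc and everything else on the bench where it is.

Things in the scene. Friction and masses are not known exactly. Their poses are not given: they have to be found in the camera images.
- disc_mid (a point): Centre of the clean bright 4-hole brake disc (0.45 to 0.65 kg), on its axis, 18 mm above its underside. It lies hat up: a flat ring 140 across, 6 thick, at the bottom; in its middle a round hat, 60 across, whose side wall rises to 36 above the underside (30 above the ring). Grip the hat across its sides from above. z is up; the holes lie on the +x, +y, -x and -y axes.
- disc_top (a point): The same disc: centre of the hat's top face, 36 mm above its underside, same axes. The hat is hollow from below (50 across inside, 28 deep); its top is 8 thick, with a centre bore of 20 and four through holes of 10, evenly spaced on a circle of 38 diameter, so each has 1.5 play all round its stud (about 4 degrees of turn either way).
- hub_seat (a point): Centre of the hub's flat seating face (46 mm across), 85 above the bench, on the hub's axis; z up, x and y along the stand's square base, NOT along the studs. The hub is locked. How its studs are turned differs every time and is not measured: see it, or feel for it by turning the disc (never more than 45 degrees either way). Disc flush: disc_mid 10 below this point.
- pilot_tip (a point): Tip of the hub's centre pilot, 28 mm above hub_seat: 17 across, straight for 22, then tapered to 8 across. Round it four round-tipped brass studs, 7 across, rise 18 from the face, evenly spaced on a circle of 38 diameter. While the holes miss the studs the disc rests on their tips, disc_mid about 8 above hub_seat; aligned, it goes down 18.
- stand: The hub stand as a whole, fixed to the bench: blue square base plate 130 x 130 x 12 mm, grey column 36 across, dark hub on top, 113 high to the pilot tip; origin at the centre of its underside, z up.
- old_disc_mid (a point): Centre of the rusty brown 3-hole brake disc, otherwise of the same shape and size, on its axis 18 mm above its underside. It does not fit and stays where it lies.
- nut_tray: red open tray of brass nuts, 90 x 90 x 30; origin at the centre of its underside; a bystander, to be left alone.
- wrench: steel wrench lying flat; origin on its underside, near mid-length; a bystander, to be left alone.
- detail_brush: hand brush lying flat; origin on its underside, near mid-length; a bystander, to be left alone.
- wax_jar: black jar with a yellow cap, 72 across, 60 high; origin at the centre of its underside; a bystander, to be left alone.
- sprayer: white spray bottle with a red head, 72 across, 195 high; origin at the centre of its underside; a bystander, to be left alone.
- drill: black and red cordless drill with a yellow scrubbing brush, lying on its side, about 210 x 160 x 56; origin on its underside below the motor; a bystander, to be left alone.
- polish_tin: green tin, 76 across, 32 high; origin at the centre of its underside; a bystander, to be left alone.

How it is judged:
By the outcome, as a careful person would: the job done as asked, in the order asked, and still so for the second after the job is handed in, with the robot touching nothing.
It also fails if it takes over 72 s, if anything falls off the work surface, if the arm or the gripper's body presses on something with over 40 N, if the wrist force passes 120 N, or if a joint passes its speed limit or range.

## Robot

A 7-joint arm with a two-finger parallel gripper is mounted at the origin on the work surface. World frame = base frame: x ahead of the robot, y to its left, z up, the work surface at z = 0. Lengths are in m, angles in rad, forces in N, time in s.
With the tool pointing down it reaches from about 0.425 to 0.875 m from the base axis. Payload 4.7 kg.
Tool frame: the origin (TCP) lies on the centre line of the jaws, within the pads' length; the fingertips stand ahead of it and the grasp point (between the pads) lies 2 mm behind it (nose_length is the z of the fingertips in the tool frame, in m); z points along the fingers, y is the line along which they close (so a half turn about z gives the same grasp; the last joint's range is limited). The gripper opens to 87 mm and grips with 3 to 60 N. Pads are 19 mm wide; open, the fingers measure 117 mm over their backs; the gripper's body (75 mm by 190 mm) begins 51 mm behind the grasp point.
Start: joints at [-1.193, 0.321, -0.07, 1.45, 0.023, 1.371, -0.057], TCP at [0.231, 0.607, 0.24] pointing down, gripper open.
Joint ranges: [-2.86, 2.86], [-0.3, 2.09], [-1.38, 1.24], [0.06, 2.45], [-1.56, 4.7], [0.09, 2.05], [-2.69, 2.69]. Speed limits (rad/s): [2.57, 2.57, 3.14, 3.14, 3.14, 3.14, 3.14].

## Interface

Orientations are given as a rotation vector (axis times angle).
In Python, from bench import * gives the robot as it stands.
- The arm moves only by the tool send_rows, never from a script. Its arguments are lists of equal length, an entry for each row: "xyz": the shift along the tool's x, y, z in mm, a list of three; "dr": the turn, a rotation vector about the tool's x, y, z in rad, a list of three. A call has exactly 10 rows; each row is the pose to reach, as a shift and turn from the pose commanded when the call began, along the tool's axes at that moment; what a row does not reach only later rows make up. A row lasts 1/12 s, in which the tool goes at most 41.7 mm and 7.16 degrees, less where a joint would pass 70% of its speed; a pose out of reach is approached as far as the arm can. A call with a gripper value outside its range is refused whole. "jaw" is the finger opening in mm, from 0 to 87, set as the call begins (left out, the last holds). The fingers move at their own pace and stop on an object; "grip_force" is the grip in N (left out, the last holds). Time passes only in rows, so rows that repeat a pose let the fingers close, or fill a call up. It gives the time, the measured TCP pose, the force, the opening and the grip force at its end, in the units of the state.
- get_state(): the state, without advancing time (a new reading comes with each control period).
- get_image(name): name is "side" or "top" or "wrist"; returns the picture (480x640x3 uint8, red, green, blue); there is no depth.
- calibration(name): a dict with "vfov" (degrees; the focal length in pixels is half the picture's height over the tangent of half this angle, whatever the lens; pixels are square), "cx", "cy" (the principal point, pixels), "rvec" (rotation vector, rad) and "tvec" (3), from world to camera coordinates, as OpenCV has them; the wrist camera has in their place "hand_eye" (4x4, takes a point from camera to tool coordinates, whose origin is the TCP and whose axes are the flange's). Camera axes: x right, y down, z forward; pixel columns grow to the right and rows downward; lengths in m; the calibration is good to about 2 mm. A picture is of the moment at which its call begins: read the wrist's pose just before it. calibration takes no time and is no camera call.
- close_job(): hands the job in; it is judged then, once.
The state is a dict: "time": time; "joint_positions": joint angles; "qd": joint speeds; "joint_torque": joint torques, N m; "position": TCP position; "tool_rot": TCP orientation; "ft_force": force on the tool from outside, world axes, zero at the start; "torque": the same for the moment, N m; "grip_width": opening from 0.0 (shut) to 1.0 (fully open); "grip_force": force on a finger pad.
Only numpy, scipy, OpenCV 4.12 (cv2) and the standard library are available. Lean on these libraries where they do the work, as an engineer would, in place of code of your own. Each camera call takes 0.05 s, during which the arm holds its last target. There are 200 camera calls.

## Working session

There is one attempt and no reset: what is moved stays moved. The work goes in short steps, Python scripts to look and compute and a tool call to move; the robot and the scene stay as the last step left them, time stands still between calls to the robot, and variables do not carry over. Pictures are saved under pics/ and viewed, at most 10 in all, crops included, and the job is handed in when it is done.

Besides the shell and the picture viewer there is one more tool, called after "Emit:" as a command line: name --argument value ..., lists and objects as JSON in quotes. send_rows: Moves the arm, as the interface text tells. Its arguments: {"type":"object","properties":{"xyz":{"type":"array"},"dr":{"type":"array"},"jaw":{"type":"number"},"grip_force":{"type":"number"}},"required":["xyz","dr"]}

```bash
mkdir -p pics; python3 - <<'E'
from bench import *
import cv2
s=get_state();print({k:s[k] for k in('time','position','tool_rot','ft_force','grip_width')})
try: print(nose_length)
except Exception as e: print(e)
for n in('top','side','wrist'):
    c=calibration(n);print(n,c)
    cv2.imwrite(f'pics/{n}0.png',cv2.cvtColor(get_image(n),cv2.COLOR_RGB2BGR))
E
```

```text
{'time': 0.0, 'position': array([0.23115875, 0.60693444, 0.23843943]), 'tool_rot': array([-5.68232362e-01, -3.08953783e+00,  3.08720956e-03]), 'ft_force': array([0.90550022, 0.75508938, 0.44024387]), 'grip_width': 1.0011886679711255}
0.017
top {'vfov': 48.44140230561225, 'cx': 325.3945082734373, 'cy': 238.26124139721156, 'rvec': array([ 2.13481208, -2.1515824 ,  0.12903209]), 'tvec': array([0.01197686, 0.56755572, 1.31940579])}
side {'vfov': 50.86716697135825, 'cx': 324.3597660806132, 'cy': 227.83115038878174, 'rvec': array([ 2.19360667, -0.89173019,  0.37574795]), 'tvec': array([-0.37874121,  0.33352256,  0.92826193])}
wrist {'vfov': 59.691642233270166, 'cx': 317.33756943850824, 'cy': 237.83086426209172, 'hand_eye': array([[ 2.23907723e-04, -9.64324916e-01, -2.64721373e-01,
         7.18542329e-02],
       [ 9.99999866e-01,  9.21044339e-05,  5.10306709e-04,
        -8.98891125e-04],
       [-4.67719462e-04, -2.64721452e-01,  9.64324807e-01,
        -1.44370703e-01],
       [ 0.00000000e+00,  0.00000000e+00,  0.00000000e+00,
         1.00000000e+00]])}
```

View pics/top0.png

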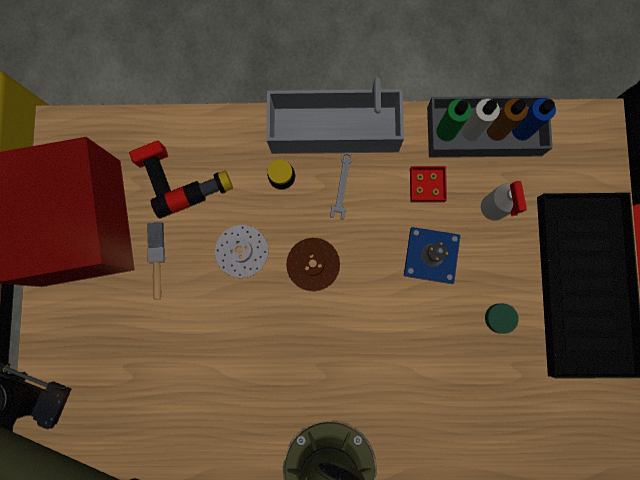

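View pics/side0.png

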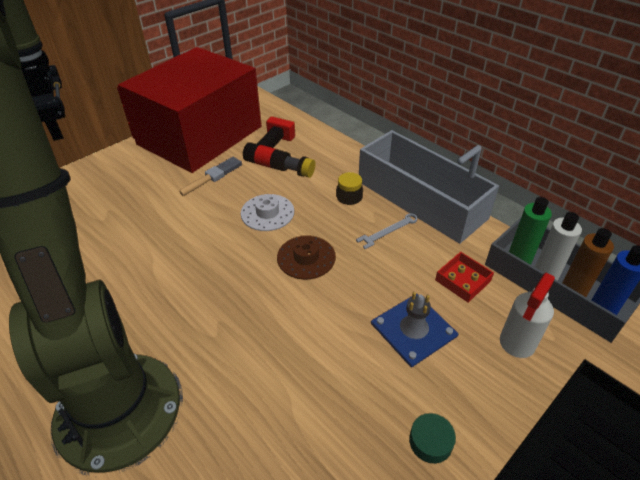

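The top view shows the clean disc at about (241,251), the rusty disc at (313,264) and the stand at (433,254). In the side view they are at (268,211), (306,256) and (415,320).

```bash
cat > h.py <<'E'
from bench import *
import cv2, numpy as np
from scipy.spatial.transform import Rotation as R
def cam(n,s=None):
    c=calibration(n); f=240/np.tan(np.radians(c['vfov'])/2)
    K=np.array([[f,0,c['cx']],[0,f,c['cy']],[0,0,1]])
    if n=='wrist':
        s=s or get_state(); T=np.eye(4);T[:3,:3]=R.from_rotvec(s['tool_rot']).as_matrix();T[:3,3]=s['position']
        M=np.linalg.inv(T@np.array(c['hand_eye']))
    else:
        M=np.eye(4);M[:3,:3]=R.from_rotvec(c['rvec']).as_matrix();M[:3,3]=c['tvec']
    return K,M
def cast(C,uv,z):
    K,M=C; W=np.linalg.inv(M); d=W[:3,:3]@np.linalg.solve(K,[uv[0],uv[1],1.]); o=W[:3,3]
    return o+d*(z-o[2])/d[2]
def proj(C,p):
    K,M=C; q=K@(M[:3,:3]@np.asarray(p)+M[:3,3]); return q[:2]/q[2]
def totool(p,s=None):
    s=s or get_state(); return R.from_rotvec(s['tool_rot']).inv().apply(np.asarray(p)-s['position'])*1000
def save(n,name,s=None,box=None,k=1):
    im=get_image(n); b=cv2.cvtColor(im,cv2.COLOR_RGB2BGR); cv2.imwrite(f'pics/{name}_full.png',b)
    if box: x0,y0,x1,y1=box; b=cv2.resize(b[y0:y1,x0:x1],None,fx=k,fy=k,interpolation=cv2.INTER_CUBIC)
    cv2.imwrite(f'pics/{name}.png',b); return im
E
python3 - <<'E'
from h import *
T=cam('top');S=cam('side')
im=cv2.imread('pics/top0.png')
hsv=cv2.cvtColor(im,cv2.COLOR_BGR2HSV)
def ell(mask,x0,y0,x1,y1):
    m=np.zeros_like(mask);m[y0:y1,x0:x1]=mask[y0:y1,x0:x1]
    c=max(cv2.findContours(m,0,1)[0],key=cv2.contourArea);h=cv2.convexHull(c);return cv2.fitEllipse(h),h
e,_=ell(((hsv[...,1]<60)&(hsv[...,2]>90)).astype('u1')*255,205,215,280,290);print(e)
print('disc top',cast(T,e[0],.006), 'diam',e[1])
e2,h=ell(((hsv[...,0]>100)&(hsv[...,0]<125)&(hsv[...,1]>120)).astype('u1')*255,395,220,470,290)
print('base corners',[cast(T,p,.012)[:2].round(4) for p in cv2.boxPoints(cv2.minAreaRect(h))], cast(T,cv2.minAreaRect(h)[0],.012))
print('hubpilot',cast(T,(437,253),.1), 'side disc',cast(S,(268,213),.006),'side pilot tip',cast(S,(421,295),.113))
s=get_state();print('tool axes',R.from_rotvec(s['tool_rot']).as_matrix().round(3))
d=cast(T,e[0],.006);print('r',np.hypot(*d[:2]),'tool shift',totool([d[0],d[1],.24]))
for n,uv,z in(('box edge',(133,268),.2),('drill',(170,212),.0),('brush',(157,225),0)):print(n,cast(T,uv,z))
E
```

```text
((241.05313110351562, 250.9412078857422), (52.47163009643555, 53.568702697753906), 47.72322082519531)
disc top [0.54075848 0.22813567 0.006     ] diam (52.47163009643555, 53.568702697753906)
base corners [array([ 0.4739, -0.1901]), array([ 0.6   , -0.2128]), array([ 0.5784, -0.3424]), array([ 0.453 , -0.3182])] [ 0.52591297 -0.26591413  0.012     ]
hubpilot [ 0.52092675 -0.26247105  0.1       ] side disc [0.53612051 0.21749504 0.006     ] side pilot tip [ 0.52753591 -0.26887327  0.113     ]
tool axes [[-0.935  0.356 -0.   ]
 [ 0.356  0.935 -0.001]
 [-0.    -0.001 -1.   ]]
r 0.5869119342045951 tool shift [-424.12695754 -244.02212003   -0.89010187]
box edge [0.48220192 0.43596254 0.2       ]
drill [0.646917   0.41956666 0.        ]
brush [0.61233307 0.45293683 0.        ]
```

Emit:
send_rows --xyz '[[-20, -18, 0], [-50, -44, 0], [-80, -70, 0], [-110, -97, 0], [-140, -123, 0], [-165, -142, 0], [-195, -155, 5], [-228, -168, 10], [-261, -181, 18], [-294, -194, 26]]' --dr '[[0, 0, 0], [0, 0, 0], [0, 0, 0], [0, 0, 0], [0, 0, 0], [0, 0, 0], [0, 0, 0], [0, 0, 0], [0, 0, 0], [0, 0, 0]]'

```text
time: 0.98
position: [0.438, 0.3203, 0.2136]
tool_rot: [0.568, 3.089, 0.001]
ft_force: [0.4, 0.0, -0.5]
grip_width: 0.997
grip_force: 0.0
```

Emit:
send_rows --xyz '[[-30, -12, 8], [-60, -24, 16], [-85, -33, 24], [-105, -41, 30], [-120, -47, 33], [-130, -50, 34], [-130, -50, 34], [-130, -50, 34], [-130, -50, 34], [-130, -50, 34]]' --dr '[[0, 0, 0], [0, 0, 0], [0, 0, 0], [0, 0, 0], [0, 0, 0], [0, 0, 0], [0, 0, 0], [0, 0, 0], [0, 0, 0], [0, 0, 0]]'

```text
time: 1.82
position: [0.5399, 0.2302, 0.1799]
tool_rot: [-0.564, -3.09, -0.002]
ft_force: [-0.1, -0.4, -0.8]
grip_width: 1.006
grip_force: 0.0
```

```bash
python3 - <<'E'
from h import *
s=get_state();print(s['time'],s['position'],s['joint_positions'].round(2),R.from_rotvec(s['tool_rot']).as_matrix().round(3)[:,0])
C=cam('wrist',s);save('wrist','disc1');print(proj(C,[.5408,.2281,.036]))
E
```

```text
1.8167 [0.5398631  0.23024086 0.17990862] [-0.67  0.22  0.26  1.7  -0.06  1.22  0.81] [-0.935  0.353  0.   ]
[315.85487921 230.24508814]
```

View pics/disc1.png

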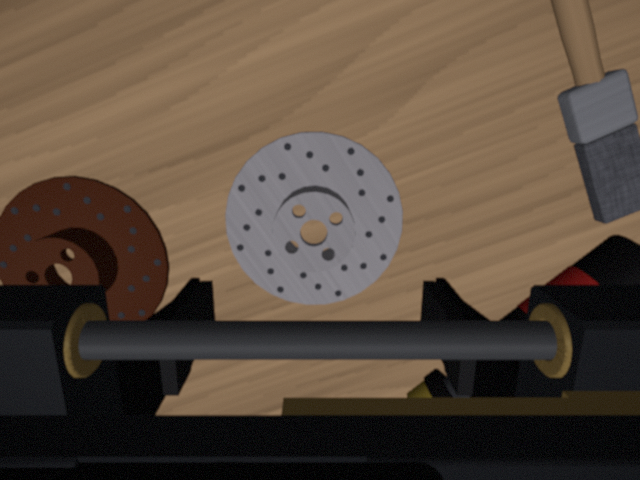

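The bore is at (314,233), the four holes at (299,211), (336,217), (328,254), (291,247), and the ring is centred near (314,217).

```bash
python3 - <<'E'
from h import *
s=get_state();C=cam('wrist',s)
b=cast(C,(314,233),.036)
im=cv2.imread('pics/disc1_full.png');hsv=cv2.cvtColor(im,cv2.COLOR_BGR2HSV)
m=((hsv[...,1]<50)&(hsv[...,2]>70)).astype('u1')*255; m[:120]=0;m[315:]=0;m[:,:215]=0;m[:,415:]=0
c=max(cv2.findContours(m,0,1)[0],key=cv2.contourArea);e=cv2.fitEllipse(cv2.convexHull(c));r=cast(C,e[0],.006)
print('bore',b,'ring',e,r)
H=[cast(C,p,.036) for p in((299,211),(336,217),(328,254),(291,247))]
for h in H:print(((h-b)[:2]*1000).round(1),np.hypot(*(h-b)[:2]),np.degrees(np.arctan2(*(h-b)[1::-1]))%90)
print('to hub',totool([.524,-.266,.245],s), 'sprayer',cast(cam('top'),(495,205),.05))
E
```

```text
bore [0.54235738 0.22593533 0.036     ] ring ((313.611572265625, 217.80551147460938), (173.24378967285156, 177.3745574951172), 92.76728820800781) [0.53809323 0.22702841 0.006     ]
[-18.7  -4.2] 0.019118134007331884 12.620002159333325
[-5.4 18.7] 0.01942475953490909 16.179660508838737
[18.2  3.9] 0.018645689719319698 12.029882522203966
[  3.9 -19.2] 0.019553905110822212 11.430807335103708
to hub [-160.48725751 -469.58672453  -65.49118957] sprayer [ 0.64728137 -0.42285064  0.05      ]
```

Emit:
send_rows --xyz '[[-5, -12, -10], [-15, -40, -20], [-26, -75, -30], [-38, -110, -40], [-50, -146, -50], [-62, -182, -60], [-74, -218, -65], [-86, -254, -65], [-98, -290, -65], [-110, -325, -65]]' --dr '[[0, 0, 0.02], [0, 0, 0.08], [0, 0, 0.15], [0, 0, 0.22], [0, 0, 0.29], [0, 0, 0.36], [0, 0, 0.43], [0, 0, 0.5], [0, 0, 0.57], [0, 0, 0.64]]'

```text
time: 2.7
position: [0.5271, -0.1169, 0.246]
tool_rot: [1.517, 2.749, 0.002]
ft_force: [0.1, -0.4, 0.5]
grip_width: 1.0
grip_force: 0.0
```

```bash
python3 - <<'E'
from h import *
s=get_state();print(s['joint_positions'].round(2),totool([.524,-.266,.245],s))
E
```

```text
[-0.36  0.08  0.56  1.74 -0.05  1.34  0.77] [-124.49817517  -82.1594657     0.89911099]
```

Emit:
send_rows --xyz '[[-25, -17, 0], [-50, -33, 0], [-75, -50, 0], [-95, -63, 0], [-110, -73, 0], [-120, -79, 0], [-124, -82, 0], [-124, -82, 0], [-124, -82, 0], [-124, -82, 0]]' --dr '[[0, 0, 0.05], [0, 0, 0.1], [0, 0, 0.15], [0, 0, 0.2], [0, 0, 0.23], [0, 0, 0.23], [0, 0, 0.23], [0, 0, 0.23], [0, 0, 0.23], [0, 0, 0.23]]'

```text
time: 3.53
position: [0.5257, -0.2614, 0.2446]
tool_rot: [-1.814, -2.564, -0.002]
ft_force: [0.3, -0.5, -0.4]
grip_width: 1.002
grip_force: 0.0
```

```bash
python3 - <<'E'
from h import *
s=get_state();print(s['time'],s['position'],s['joint_positions'].round(2))
C=cam('wrist',s);p=proj(C,[.524,-.266,.103]);print(p);x,y=map(int,p)
save('wrist','hub1',box=(x-120,y-90,x+120,y+90),k=3.3);print(x-120,y-90)
E
```

```text
3.5333 [ 0.52574416 -0.26140184  0.24460709] [-0.18  0.21  0.69  1.63 -0.14  1.35  0.87]
[312.91174129 233.4993475 ]
192 143
```

View pics/hub1.png

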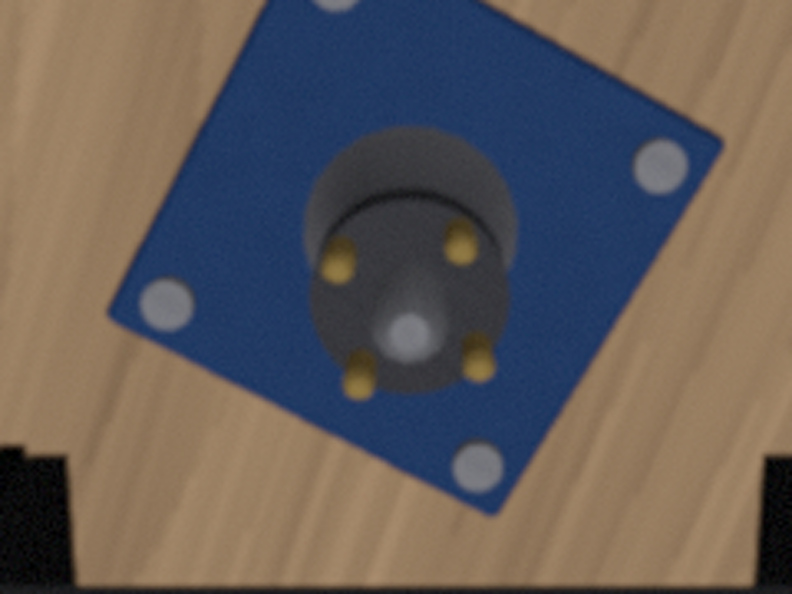

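The stud tips are at crop pixels (338,271), (462,249), (480,368), (358,387), and the pilot tip is at (408,333).

```bash
python3 - <<'E'
from h import *
s=get_state();C=cam('wrist',s);o=np.array([192,143])
P=[cast(C,o+np.array(p)/3.3,.1015) for p in((338,271),(462,249),(480,368),(358,387))]
c=np.mean(P,0);print('studs c',c,'pilot',cast(C,o+np.array((408,333))/3.3,.113), 'seat edge',cast(C,o+np.array((411,295))/3.3,.085))
print([ (round(np.hypot(*(h-c)[:2])*1000,1),round(np.degrees(np.arctan2(*(h-c)[1::-1]))%90,1)) for h in P])
M=R.from_rotvec(s['tool_rot']).as_matrix();print('tool x yaw',np.degrees(np.arctan2(M[1,0],M[0,0])))
print('to disc',totool([.541,.226,.2],s))
E
```

```text
studs c [ 0.52780218 -0.26997977  0.1015    ] pilot [ 0.52744856 -0.26981045  0.113     ] seat edge [ 0.52769179 -0.26876804  0.085     ]
[(np.float64(18.7), np.float64(74.3)), (np.float64(19.2), np.float64(73.7)), (np.float64(18.9), np.float64(73.9)), (np.float64(19.1), np.float64(73.1))]
tool x yaw 109.43934561801207
to disc [454.47446137 176.54409854  45.06042917]
```

Emit:
send_rows --xyz '[[10, 4, 0], [38, 15, 0], [72, 28, 0], [108, 42, 0], [144, 56, 0], [180, 70, 0], [216, 84, 0], [252, 98, 0], [288, 112, 0], [322, 125, 0]]' --dr '[[0, 0, -0.01], [0, 0, -0.04], [0, 0, -0.08], [0, 0, -0.13], [0, 0, -0.18], [0, 0, -0.23], [0, 0, -0.28], [0, 0, -0.33], [0, 0, -0.38], [0, 0, -0.43]]'

```text
time: 4.42
position: [0.5358, 0.0863, 0.2449]
tool_rot: [-1.221, -2.895, -0.002]
ft_force: [0.6, 0.7, 1.0]
grip_width: 0.996
grip_force: 0.0
```

```bash
python3 - <<'E'
from h import *
s=get_state();print(s['joint_positions'].round(2),totool([.541,.226,.15],s))
M=R.from_rotvec(s['tool_rot']).as_matrix();print('tool x yaw',np.degrees(np.arctan2(M[1,0],M[0,0])))
E
```

```text
[-0.58  0.09  0.39  1.73 -0.04  1.34  0.6 ] [ 96.38006395 101.12415262  95.09060471]
tool x yaw 134.27126377106103
```

Emit:
send_rows --xyz '[[22, 23, 15], [44, 46, 35], [64, 67, 55], [80, 84, 72], [90, 95, 85], [96, 101, 93], [96, 101, 95], [96, 101, 95], [96, 101, 95], [96, 101, 95]]' --dr '[[0, 0, -0.03], [0, 0, -0.06], [0, 0, -0.09], [0, 0, -0.09], [0, 0, -0.09], [0, 0, -0.09], [0, 0, -0.09], [0, 0, -0.09], [0, 0, -0.09], [0, 0, -0.09]]'

```text
time: 5.25
position: [0.5441, 0.2198, 0.1509]
tool_rot: [1.101, 2.94, 0.002]
ft_force: [1.0, -0.1, -1.2]
grip_width: 1.002
grip_force: 0.0
```

```bash
python3 - <<'E'
from h import *
s=get_state();print(s['time'],s['position'],s['joint_positions'].round(2))
C=cam('wrist',s);p=proj(C,[.541,.226,.036]);print(p);x,y=map(int,p)
save('wrist','disc2',box=(x-120,y-90,x+120,y+90),k=3.3);print(x-120,y-90)
E
```

```text
5.25 [0.54407107 0.21976105 0.1509393 ] [-0.69  0.25  0.3   1.74 -0.08  1.17  0.49]
[322.09596828 228.5892931 ]
202 138
```

View pics/disc2.png

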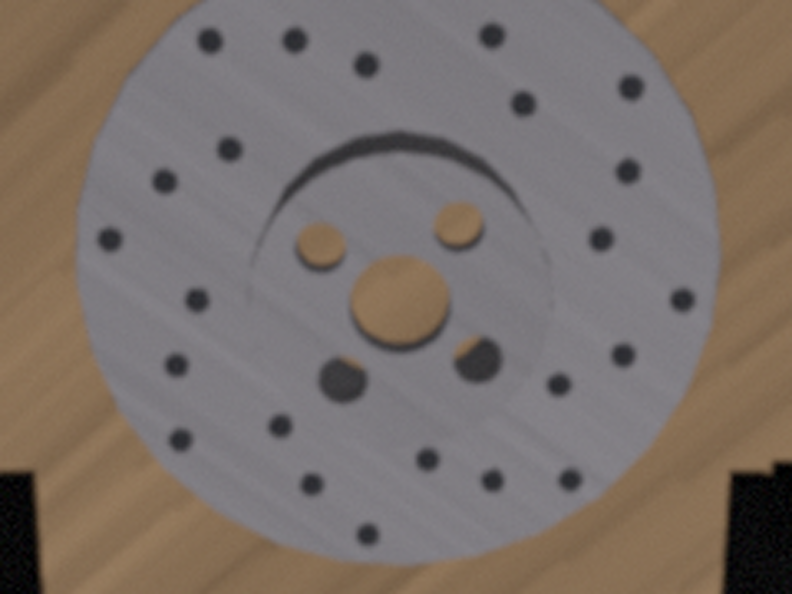

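The bore outline is centred at about (400,303) in the crop. The holes are at (321,246), (460,225), (478,360) and (343,380).

```bash
python3 - <<'E'
from h import *
s=get_state();C=cam('wrist',s);o=np.array([202,138])
P=[cast(C,o+np.array(p)/3.3,.036) for p in((321,246),(460,225),(478,360),(343,380))]
c=np.mean(P,0);print('holes c',c,'bore',cast(C,o+np.array((400,303))/3.3,.036))
print([ (round(np.hypot(*(h-c)[:2])*1000,1),round(np.degrees(np.arctan2(*(h-c)[1::-1]))%90,1)) for h in P])
M=R.from_rotvec(s['tool_rot']).as_matrix();print('tool x yaw',np.degrees(np.arctan2(M[1,0],M[0,0])),M[:,2])
print('to disc',totool([c[0],c[1],.031],s))
E
```

```text
holes c [0.54213007 0.22626216 0.036     ] bore [0.5419651  0.22627637 0.036     ]
[(np.float64(19.1), np.float64(12.2)), (np.float64(19.2), np.float64(12.9)), (np.float64(19.0), np.float64(12.2)), (np.float64(19.1), np.float64(13.0))]
tool x yaw 138.95350356916128 [ 1.98067631e-03  6.38190500e-04 -9.99997835e-01]
to disc [  5.63332786   3.29658123 119.88733989]
```

Emit:
send_rows --xyz '[[3, 2, 15], [5.5, 3, 45], [5.5, 3.3, 75], [5.5, 3.3, 95], [5.5, 3.3, 108], [5.5, 3.3, 115], [5.5, 3.3, 120], [5.5, 3.3, 123], [5.5, 3.3, 123], [5.5, 3.3, 123]]' --dr '[[0, 0, 0], [0, 0, 0], [0, 0, 0], [0, 0, 0], [0, 0, 0], [0, 0, 0], [0, 0, 0], [0, 0, 0], [0, 0, 0], [0, 0, 0]]'

```text
time: 6.13
position: [0.5418, 0.2279, 0.0277]
tool_rot: [1.097, 2.942, 0.002]
ft_force: [0.6, 1.1, -0.0]
grip_width: 1.001
grip_force: 0.0
```

Emit:
send_rows --xyz '[[0, 0, 0], [0, 0, 0], [0, 0, 0], [0, 0, 0], [0, 0, 0], [0, 0, 0], [0, 0, 0], [0, 0, 0], [0, 0, 0], [0, 0, 0]]' --dr '[[0, 0, 0], [0, 0, 0], [0, 0, 0], [0, 0, 0], [0, 0, 0], [0, 0, 0], [0, 0, 0], [0, 0, 0], [0, 0, 0], [0, 0, 0]]' --jaw 56 --grip_force 25

```text
time: 6.97
position: [0.5409, 0.2276, 0.0267]
tool_rot: [-1.097, -2.944, -0.0]
ft_force: [-2.1, -0.3, 2.2]
grip_width: 0.694
grip_force: 25.0
```

Emit:
send_rows --xyz '[[0, 0, 0], [0, 0, -5], [0, 0, -15], [0, 0, -35], [0, 0, -60], [0, 0, -85], [0, 0, -110], [0, 0, -130], [0, 0, -145], [0, 0, -150]]' --dr '[[0, 0, 0], [0, 0, 0], [0, 0, 0], [0, 0, 0], [0, 0, 0], [0, 0, 0], [0, 0, 0], [0, 0, 0], [0, 0, 0], [0, 0, 0]]' --grip_force 35

```text
time: 7.8
position: [0.5421, 0.228, 0.1797]
tool_rot: [1.097, 2.941, 0.006]
ft_force: [0.2, 0.4, -4.4]
grip_width: 0.691
grip_force: 35.0
```

```bash
python3 - <<'E'
from h import *
s=get_state();C=cam('wrist',s);print(s['time'],s['position'],s['ft_force'],s['grip_width']*87)
M=R.from_rotvec(s['tool_rot']).as_matrix();print('tool x yaw',np.degrees(np.arctan2(M[1,0],M[0,0])),M[:,2])
print('to hub',totool([.5275,-.2696,.18],s))
# expected disc pixel in hand, at tcp
p=proj(C,s['position']+[0,0,.008]);print(p)
x,y=map(int,p);save('wrist','held',box=(x-120,y-90,x+120,y+90),k=3.3);print(x-120,y-90)
E
```

```text
7.8 [0.54214679 0.22802995 0.17972712] [ 0.21287378  0.36779421 -4.4115335 ] 60.14371888652492
tool x yaw 139.08966981861187 [ 0.00399301  0.00230582 -0.99998937]
to hub [-314.81740942 -385.66563875   -1.47880339]
[319.01160371 329.4724358 ]
199 239
```

View pics/held.png

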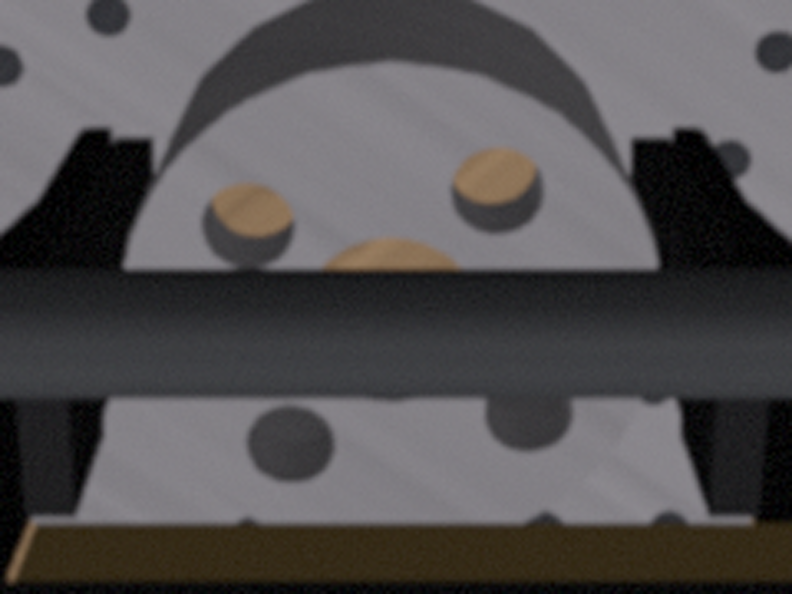

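The disc is held with its hat level. The hole outlines are at crop pixels (249,225), (498,190) and (291,444), with the fourth partly hidden at about (529,408).

```bash
python3 - <<'E'
from h import *
s=get_state();C=cam('wrist',s);o=np.array([199,239]);z=s['position'][2]+.0093
P=np.array([cast(C,o+np.array(p)/3.3,z) for p in((249,225),(498,190),(529,408),(291,444))])
c=(P[1]+P[3])/2;print('center',c,'other diag',(P[0]+P[2])/2)
print([ (round(np.hypot(*(h-c)[:2])*1000,1),round(np.degrees(np.arctan2(*(h-c)[1::-1]))%90,1)) for h in P])
print('in tool',totool(c,s))
M=R.from_rotvec(s['tool_rot']).as_matrix();M[:,2]=0
E
```

```text
center [0.54315074 0.22639293 0.18851329] other diag [0.54296726 0.2265617  0.18851329]
[(np.float64(18.9), np.float64(12.5)), (np.float64(18.9), np.float64(12.8)), (np.float64(18.6), np.float64(13.7)), (np.float64(18.9), np.float64(12.8))]
in tool [-1.94374757 -0.43503734 -9.29925545]
```

```bash
python3 - <<'E'
from h import *
s=get_state();print(s['position'],totool([.5272,-.2676,.178],s))
E
```

```text
[0.54199933 0.22801399 0.17921329] [-3.13343998e+02 -3.84277562e+02  1.22723745e-01]
```

Emit:
send_rows --xyz '[[-6, -8, 0], [-19, -23, 0], [-37, -45, 0], [-58, -71, 0], [-80, -98, 0], [-102, -125, 0], [-124, -152, 0], [-146, -179, 0], [-168, -206, 0], [-190, -233, 0]]' --dr '[[0, 0, 0.01], [0, 0, 0.03], [0, 0, 0.06], [0, 0, 0.09], [0, 0, 0.13], [0, 0, 0.17], [0, 0, 0.21], [0, 0, 0.25], [0, 0, 0.28], [0, 0, 0.31]]'

```text
time: 8.68
position: [0.5293, -0.0783, 0.1756]
tool_rot: [-1.547, -2.732, 0.002]
ft_force: [1.2, -0.8, -4.4]
grip_width: 0.69
grip_force: 35.0
```

```bash
cat >> h.py <<'E'
def goal(x,y,z,yaw):
    s=get_state();M=R.from_rotvec(s['tool_rot'])
    m=M.as_matrix();psi=np.degrees(np.arctan2(m[1,0],m[0,0]))
    a=np.radians(yaw);G=R.from_matrix(np.array([[np.cos(a),np.sin(a),0],[np.sin(a),-np.cos(a),0],[0,0,-1.]]))
    print('t',s['time'],s['position'].round(4),'yaw',psi.round(2),'F',s['ft_force'].round(1),'M',s['torque'].round(2),'w',(s['grip_width']*87).round(1))
    print('shift',totool([x,y,z],s).round(1),'dr',(M.inv()*G).as_rotvec().round(3))
E
python3 - <<'E'
from h import *
goal(.5272,-.2676,.178,110)
E
```

```text
Traceback (most recent call last):
  File "h.py", line 28, in goal
    print('t',s['time'],s['position'].round(4),'yaw',psi.round(2),'F',s['ft_force'].round(1),'M',s['torque'].round(2),'w',(s['grip_width']*87).round(1))
                                                                                                                          ^^^^^^^^^^^^^^^^^^^^^^^^^^
AttributeError: 'float' object has no attribute 'round'
```

```bash
sed -i "s/(s\['grip_width'\]\*87).round(1)/round(s['grip_width']*87,1)/" h.py
python3 - <<'E'
from h import *
goal(.5272,-.2676,.178,110)
E
```

```text
t 8.6833 [ 0.5293 -0.0783  0.1756] yaw 120.95 F [ 1.2 -0.8 -4.4] M [-0.05 -0.03 -0.01] w 60.0
shift [-161.2  -99.1   -2.3] dr [-0.002 -0.     0.191]
```

Emit:
send_rows --xyz '[[-26, -16, 0], [-52, -32, 0], [-78, -48, 0], [-102, -63, 0], [-122, -75, 0], [-138, -85, 0], [-150, -92, 0], [-157, -97, 0], [-161, -99, 0], [-161, -99, 0]]' --dr '[[0, 0, 0.04], [0, 0, 0.08], [0, 0, 0.12], [0, 0, 0.15], [0, 0, 0.17], [0, 0, 0.185], [0, 0, 0.191], [0, 0, 0.191], [0, 0, 0.191], [0, 0, 0.191]]'

```text
time: 9.52
position: [0.5303, -0.263, 0.1762]
tool_rot: [-1.795, -2.577, 0.001]
ft_force: [-0.2, 0.3, -4.6]
grip_width: 0.688
grip_force: 35.0
```

Emit:
send_rows --xyz '[[0, 0, 0], [0, 0, 0], [0, 0, 0], [0, 0, 0], [0, 0, 0], [0, 0, 0], [0, 0, 0], [0, 0, 0], [0, 0, 0], [0, 0, 0]]' --dr '[[0, 0, 0], [0, 0, 0], [0, 0, 0], [0, 0, 0], [0, 0, 0], [0, 0, 0], [0, 0, 0], [0, 0, 0], [0, 0, 0], [0, 0, 0]]'

```text
time: 10.35
position: [0.5312, -0.2619, 0.1766]
tool_rot: [1.793, 2.58, 0.0]
ft_force: [0.5, -0.0, -4.7]
grip_width: 0.689
grip_force: 35.0
```

```bash
python3 - <<'E'
from h import *
goal(.5272,-.2676,.178,110)
s=get_state();C=cam('wrist',s);c=R.from_rotvec(s['tool_rot']).apply([-.0019,-.0004,-.0093])+s['position'];print(c)
p=proj(C,c);x,y=map(int,p)
save('wrist','over',box=(x-120,y-100,x+120,y+80),k=3.3);print(x-120,y-100)
E
```

```text
t 10.35 [ 0.5312 -0.2619  0.1766] yaw 110.39 F [ 0.5 -0.  -4.7] M [-0.06  0.01  0.01] w 60.0
shift [-3.9 -5.7 -1.4] dr [ 0.    -0.     0.007]
[ 0.53149568 -0.26386911  0.18587247]
196 235
```

View pics/over.png

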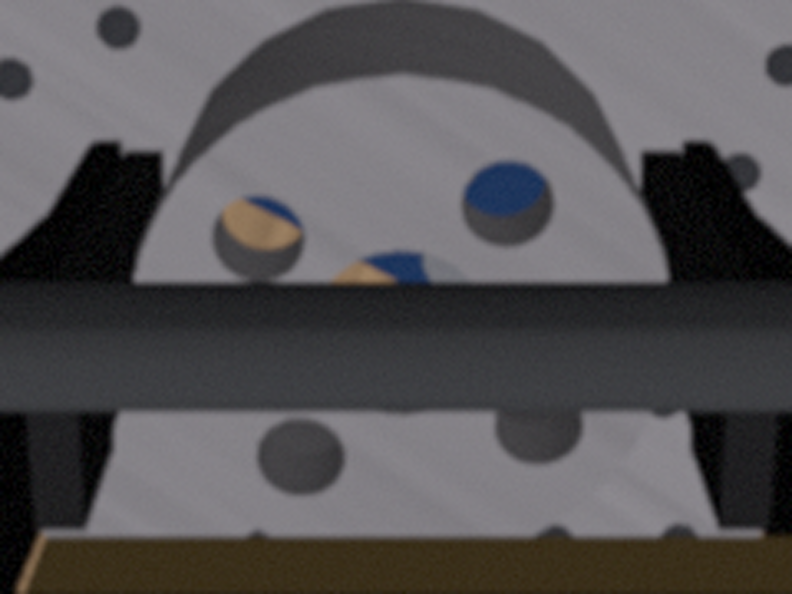

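Emit:
send_rows --xyz '[[-2, -3, 0], [-4, -5.7, 0], [-4, -5.7, 2], [-4, -5.7, 8], [-4, -5.7, 16], [-4, -5.7, 26], [-4, -5.7, 36], [-4, -5.7, 43], [-4, -5.7, 46], [-4, -5.7, 46]]' --dr '[[0, 0, 0.003], [0, 0, 0.007], [0, 0, 0.007], [0, 0, 0.007], [0, 0, 0.007], [0, 0, 0.007], [0, 0, 0.007], [0, 0, 0.007], [0, 0, 0.007], [0, 0, 0.007]]'

```text
time: 11.23
position: [0.5266, -0.2672, 0.1291]
tool_rot: [-1.801, -2.572, 0.001]
ft_force: [-0.4, 1.0, -5.3]
grip_width: 0.686
grip_force: 35.0
```

Emit:
send_rows --xyz '[[0, 0, 0], [0, 0, 0], [0, 0, 0], [0, 0, 0], [0, 0, 0], [0, 0, 0], [0, 0, 0], [0, 0, 0], [0, 0, 0], [0, 0, 0]]' --dr '[[0, 0, 0], [0, 0, 0], [0, 0, 0], [0, 0, 0], [0, 0, 0], [0, 0, 0], [0, 0, 0], [0, 0, 0], [0, 0, 0], [0, 0, 0]]'

```text
time: 12.07
position: [0.5273, -0.2677, 0.1306]
tool_rot: [1.802, 2.573, 0.0]
ft_force: [-0.4, 0.3, -4.6]
grip_width: 0.686
grip_force: 35.0
```

```bash
python3 - <<'E'
from h import *
goal(.5272,-.2676,.130,110)
s=get_state();C=cam('wrist',s);c=R.from_rotvec(s['tool_rot']).apply([-.0019,-.0004,-.0093])+s['position'];print(c)
save('wrist','over2',box=(196,235,436,415),k=3.3)
for i in range(4):
    P=c+.019*np.array([np.cos(np.radians(-16.2+90*i)),np.sin(np.radians(-16.2+90*i)),0]);Q=np.array([.5275,-.2696,.102])+P-c
    print(((proj(C,P)-[196,235])*3.3).round(),((proj(C,Q)-[196,235])*3.3).round())
print('pilot',(proj(C,[.5275,-.2696,.113])-[196,235])*3.3)
E
```

```text
t 12.0667 [ 0.5273 -0.2677  0.1306] yaw 110.0 F [-0.4  0.3 -4.6] M [-0.03  0.02 -0.01] w 59.7
shift [ 0.1 -0.   0.6] dr [ 0. -0. -0.]
[ 0.52753992 -0.26958053  0.13986242]
[536. 423.] [510. 270.]
[504. 201.] [483.  86.]
[253. 236.] [282. 116.]
[297. 456.] [316. 298.]
pilot [397.57265922 228.33001049]
```

View pics/over2.png

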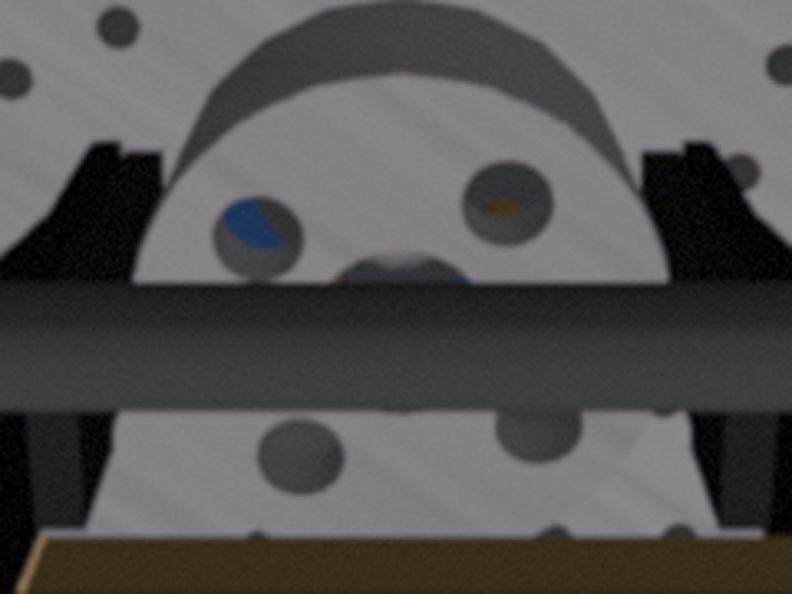

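Through the bore, the pilot sits centred at about (400,265). Brass shows through the upper right hole at (502,208), so the disc is well placed. I'll lower it gently.

Emit:
send_rows --xyz '[[0, 0, 3], [0, 0, 7], [0, 0, 11], [0, 0, 14], [0, 0, 17], [0, 0, 19], [0, 0, 21], [0, 0, 22], [0, 0, 22], [0, 0, 22]]' --dr '[[0, 0, 0], [0, 0, 0], [0, 0, 0], [0, 0, 0], [0, 0, 0], [0, 0, 0], [0, 0, 0], [0, 0, 0], [0, 0, 0], [0, 0, 0]]'

```text
time: 12.95
position: [0.5273, -0.2677, 0.1086]
tool_rot: [1.802, 2.573, 0.0]
ft_force: [0.7, -0.6, -4.5]
grip_width: 0.692
grip_force: 35.0
```

Emit:
send_rows --xyz '[[0, 0, 0.5], [0, 0, 1], [0, 0, 1.5], [0, 0, 2], [0, 0, 2.5], [0, 0, 3], [0, 0, 3.5], [0, 0, 4], [0, 0, 4], [0, 0, 4]]' --dr '[[0, 0, 0], [0, 0, 0], [0, 0, 0], [0, 0, 0], [0, 0, 0], [0, 0, 0], [0, 0, 0], [0, 0, 0], [0, 0, 0], [0, 0, 0]]'

```text
time: 13.78
position: [0.5272, -0.2676, 0.1045]
tool_rot: [-1.802, -2.573, -0.0]
ft_force: [-0.4, -0.9, -4.1]
grip_width: 0.69
grip_force: 35.0
```

No contact yet, so I'll go on in small steps.

Emit:
send_rows --xyz '[[0, 0, 0.5], [0, 0, 1], [0, 0, 1.5], [0, 0, 2], [0, 0, 2.5], [0, 0, 3], [0, 0, 3.5], [0, 0, 4], [0, 0, 4], [0, 0, 4]]' --dr '[[0, 0, 0], [0, 0, 0], [0, 0, 0], [0, 0, 0], [0, 0, 0], [0, 0, 0], [0, 0, 0], [0, 0, 0], [0, 0, 0], [0, 0, 0]]'

```text
time: 14.62
position: [0.5273, -0.2677, 0.1005]
tool_rot: [-1.802, -2.573, -0.0]
ft_force: [0.3, -0.2, -4.7]
grip_width: 0.693
grip_force: 35.0
```

Emit:
send_rows --xyz '[[0, 0, 0.5], [0, 0, 1], [0, 0, 1.5], [0, 0, 2], [0, 0, 2.5], [0, 0, 3], [0, 0, 3.5], [0, 0, 4], [0, 0, 4], [0, 0, 4]]' --dr '[[0, 0, 0], [0, 0, 0], [0, 0, 0], [0, 0, 0], [0, 0, 0], [0, 0, 0], [0, 0, 0], [0, 0, 0], [0, 0, 0], [0, 0, 0]]'

```text
time: 15.45
position: [0.5273, -0.2676, 0.0965]
tool_rot: [-1.802, -2.573, -0.0]
ft_force: [-0.0, 0.3, -4.2]
grip_width: 0.687
grip_force: 35.0
```

The studs are in the holes with no side load. Home should be at a TCP height of about 0.084.

Emit:
send_rows --xyz '[[0, 0, 1], [0, 0, 2], [0, 0, 3], [0, 0, 4], [0, 0, 5], [0, 0, 6], [0, 0, 7], [0, 0, 8], [0, 0, 8], [0, 0, 8]]' --dr '[[0, 0, 0], [0, 0, 0], [0, 0, 0], [0, 0, 0], [0, 0, 0], [0, 0, 0], [0, 0, 0], [0, 0, 0], [0, 0, 0], [0, 0, 0]]'

```text
time: 16.28
position: [0.5272, -0.2677, 0.0885]
tool_rot: [-1.802, -2.573, 0.0]
ft_force: [-0.9, -0.6, -3.9]
grip_width: 0.686
grip_force: 35.0
```

Emit:
send_rows --xyz '[[0, 0, 0.3], [0, 0, 0.6], [0, 0, 0.9], [0, 0, 1.2], [0, 0, 1.5], [0, 0, 1.8], [0, 0, 2.1], [0, 0, 2.4], [0, 0, 2.4], [0, 0, 2.4]]' --dr '[[0, 0, 0], [0, 0, 0], [0, 0, 0], [0, 0, 0], [0, 0, 0], [0, 0, 0], [0, 0, 0], [0, 0, 0], [0, 0, 0], [0, 0, 0]]'

```text
time: 17.12
position: [0.5273, -0.2677, 0.0862]
tool_rot: [1.802, 2.573, 0.0]
ft_force: [0.3, -0.3, -3.1]
grip_width: 0.687
grip_force: 35.0
```

Emit:
send_rows --xyz '[[0, 0, 0.2], [0, 0, 0.4], [0, 0, 0.6], [0, 0, 0.8], [0, 0, 1.0], [0, 0, 1.2], [0, 0, 1.4], [0, 0, 1.5], [0, 0, 1.5], [0, 0, 1.5]]' --dr '[[0, 0, 0], [0, 0, 0], [0, 0, 0], [0, 0, 0], [0, 0, 0], [0, 0, 0], [0, 0, 0], [0, 0, 0], [0, 0, 0], [0, 0, 0]]'

```text
time: 17.95
position: [0.5272, -0.2677, 0.0847]
tool_rot: [1.802, 2.573, 0.0]
ft_force: [-0.5, -0.5, -4.6]
grip_width: 0.69
grip_force: 35.0
```

Emit:
send_rows --xyz '[[0, 0, 0.2], [0, 0, 0.4], [0, 0, 0.6], [0, 0, 0.8], [0, 0, 1.0], [0, 0, 1.0], [0, 0, 1.0], [0, 0, 1.0], [0, 0, 1.0], [0, 0, 1.0]]' --dr '[[0, 0, 0], [0, 0, 0], [0, 0, 0], [0, 0, 0], [0, 0, 0], [0, 0, 0], [0, 0, 0], [0, 0, 0], [0, 0, 0], [0, 0, 0]]'

```text
time: 18.78
position: [0.5273, -0.2677, 0.0838]
tool_rot: [-1.802, -2.573, -0.0]
ft_force: [-1.1, -0.1, -1.6]
grip_width: 0.686
grip_force: 35.0
```

Emit:
send_rows --xyz '[[0, 0, 0.1], [0, 0, 0.2], [0, 0, 0.3], [0, 0, 0.4], [0, 0, 0.5], [0, 0, 0.5], [0, 0, 0.5], [0, 0, 0.5], [0, 0, 0.5], [0, 0, 0.5]]' --dr '[[0, 0, 0], [0, 0, 0], [0, 0, 0], [0, 0, 0], [0, 0, 0], [0, 0, 0], [0, 0, 0], [0, 0, 0], [0, 0, 0], [0, 0, 0]]'

```text
time: 19.62
position: [0.5273, -0.2677, 0.0837]
tool_rot: [1.802, 2.573, 0.001]
ft_force: [-2.7, 1.5, 5.4]
grip_width: 0.692
grip_force: 35.0
```

The reading turned to a firm seat at z = 0.0837, which is the predicted flush height. I'll ease the grip and then open.

Emit:
send_rows --xyz '[[0, 0, 0], [0, 0, 0], [0, 0, 0], [0, 0, 0], [0, 0, 0], [0, 0, 0], [0, 0, 0], [0, 0, 0], [0, 0, 0], [0, 0, 0]]' --dr '[[0, 0, 0], [0, 0, 0], [0, 0, 0], [0, 0, 0], [0, 0, 0], [0, 0, 0], [0, 0, 0], [0, 0, 0], [0, 0, 0], [0, 0, 0]]' --grip_force 5

```text
time: 20.45
position: [0.5274, -0.2678, 0.0835]
tool_rot: [1.802, 2.573, 0.0]
ft_force: [-3.5, 1.9, 5.5]
grip_width: 0.701
grip_force: 5.0
```

Emit:
send_rows --xyz '[[0, 0, 0], [0, 0, 0], [0, 0, 0], [0, 0, 0], [0, 0, 0], [0, 0, 0], [0, 0, 0], [0, 0, 0], [0, 0, 0], [0, 0, 0]]' --dr '[[0, 0, 0], [0, 0, 0], [0, 0, 0], [0, 0, 0], [0, 0, 0], [0, 0, 0], [0, 0, 0], [0, 0, 0], [0, 0, 0], [0, 0, 0]]' --jaw 87

```text
time: 21.28
position: [0.5273, -0.2677, 0.0832]
tool_rot: [1.802, 2.573, 0.0]
ft_force: [-0.1, -0.4, -0.8]
grip_width: 0.999
grip_force: 0.0
```

Emit:
send_rows --xyz '[[0, 0, -2], [0, 0, -6], [0, 0, -12], [0, 0, -20], [0, 0, -32], [0, 0, -48], [0, 0, -66], [0, 0, -84], [0, 0, -96], [0, 0, -100]]' --dr '[[0, 0, 0], [0, 0, 0], [0, 0, 0], [0, 0, 0], [0, 0, 0], [0, 0, 0], [0, 0, 0], [0, 0, 0], [0, 0, 0], [0, 0, 0]]'

```text
time: 22.12
position: [0.5285, -0.2685, 0.1864]
tool_rot: [1.8, 2.57, 0.003]
ft_force: [-0.7, -0.2, 0.3]
grip_width: 0.999
grip_force: 0.0
```

Emit:
send_rows --xyz '[[0, 0, -5], [0, 0, -12], [0, 0, -20], [0, 0, -25], [0, 0, -25], [0, 0, -25], [0, 0, -25], [0, 0, -25], [0, 0, -25], [0, 0, -25]]' --dr '[[0, 0, 0], [0, 0, 0], [0, 0, 0], [0, 0, 0], [0, 0, 0], [0, 0, 0], [0, 0, 0], [0, 0, 0], [0, 0, 0], [0, 0, 0]]'

```text
time: 22.95
position: [0.5271, -0.2676, 0.2078]
tool_rot: [-1.802, -2.573, 0.0]
ft_force: [0.4, 0.1, 0.3]
grip_width: 1.0
grip_force: 0.0
```

```bash
python3 - <<'E'
from h import *
s=get_state();C=cam('wrist',s);print(s['position'],s['ft_force'])
p=proj(C,[.5275,-.2696,.093]);x,y=map(int,p)
im=save('wrist','done')
a=cv2.imread('pics/done_full.png')[y-100:y+100,x-120:x+120]
save('side','done_s');b=cv2.imread('pics/done_s_full.png')[250:400,330:510]
a=cv2.resize(a,(400,333),interpolation=2);b=cv2.resize(b,(400,333),interpolation=2)
cv2.imwrite('pics/done2.png',np.hstack([a,b]))
print(x-120,y-100)
E
```

```text
[ 0.52708022 -0.26759115  0.20779712] [0.43737285 0.10960063 0.28510123]
197 141
```

View pics/done2.png

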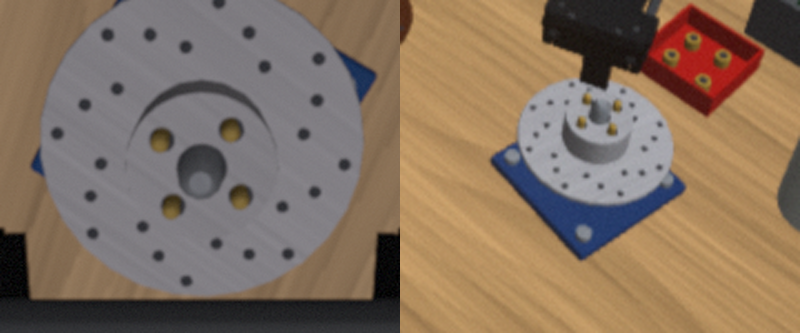

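The wrist view (left) shows all four studs through the holes, with the pilot at (201,175). The side view (right) shows the disc level and the gripper clear.

```bash
python3 -c "
from bench import *
print(close_job())"
```

```text
the job is handed in; nothing more can be done
None
```

The clean four-hole disc is on the hub with all four studs through its holes, seated at the predicted flush height and let go; the job was handed in at about 23 s.

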